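# Clear the setter arm and load a chuck jaw into the gauging nest

## Robot

A 7-joint arm with a two-finger parallel gripper is mounted at the origin on the work surface. World frame = base frame: x ahead of the robot, y to its left, z up, the work surface at z = 0. Lengths are in m, angles in rad, forces in N, time in s.
With the tool pointing down it reaches from about 0.4 to 0.875 m from the base axis. Payload 19.3 kg.
Tool frame: the origin (TCP) lies on the centre line of the jaws, within the pads' length; the fingertips stand 14 mm ahead of it and the grasp point (between the pads) lies 5 mm behind it; z points along the fingers, y is the line along which they close (so a half turn about z gives the same grasp; the last joint's range is limited). The gripper opens to 85 mm and grips with 20 to 120 N. Pads are 22 mm wide; open, the fingers measure 114 mm over their backs; the gripper's body (76 mm by 85 mm) begins 54 mm behind the grasp point. The pads swing forward as they close: fully open they stand 13 mm farther back than shut.
Start: joints at [1.154, 0.521, -0.036, 1.599, 0.021, 1.021, -0.113], TCP at [0.212, -0.588, 0.245] pointing down, gripper open.
Joint ranges: [-2.91, 2.91], [-0.3, 2.13], [-1.5, 1.42], [0.17, 2.43], [-1.26, 4.41], [0.16, 1.93], [-2.52, 2.52]. Speed limits (rad/s): [1.89, 1.89, 2.39, 2.39, 3.01, 3.01, 3.01].

## Interface

Orientations are given as [roll, pitch, yaw] about the fixed x, y, z axes, in that order (R = Rz(yaw) Ry(pitch) Rx(roll)).
In Python, from workcell import bot, grab_frame, regions_of gives the robot as it stands. The module is installed in compiled form; this text tells all that it offers.
- The arm moves only by the tool play_rows, never from a script. Its argument "plan" is a list of rows, each a list of 3 entries, a list of its own where there are three numbers: the shift along the tool's x, y, z in units of 2.5 cm (1.0 is 2.5 cm), then the turn, a rotation vector about the tool's x, y, z in units of 0.15 rad (1.0 is 0.15 rad), then the closure, from -1 (fully open) to 1 (shut). In form: [[[tx, ty, tz], [rx, ry, rz], jaw], ...]. A call has 1 to 20 rows; each row shifts and turns the commanded pose from where the row before left it, along the tool's axes as they then stand; what a row does not reach is not made up. A row lasts 1/8 s, in which the tool goes at most 62.5 mm and 10.7 degrees, less where a joint would pass 70% of its speed; a pose out of reach is approached as far as the arm can. A call with a number of a shift or a turn outside -1 to 1 is refused whole. A call with a gripper value outside its range is refused whole. The fingers move at their own pace and stop on an object; "newtons" is the grip in N (left out, the last holds). Time passes only in rows, so rows that do not move let the fingers close. It gives the time, the measured TCP pose, the force, the opening and the grip force at its end, in the units of the state.
- bot.observe(): the state, without advancing time (a new reading comes with each control period).
- grab_frame(name): name is "scene" or "side" or "wrist"; returns a dict with "pixels" (400x640x3 uint8, red, green, blue), "depth" (400x640 float32, m along the optical axis (not along the pixel's ray), 0 where there is no reading), "camera_matrix" (3x3 intrinsics, pixels), "distortion" ([k1, k2, p1, p2, k3] as OpenCV has them; the pictures are not rectified), "R" (3x3) and "t" (3): a world point X has camera coordinates R X + t. Camera axes: x right, y down, z forward; pixel columns grow to the right and rows downward; lengths in m; the calibration is good to about 2 mm. A picture is of the moment at which its call begins.
- bot.job_done(): hands the job in; it is judged then, once.
Trained networks look in the newest picture that a camera, given by its name, has taken for a name from the list of things; names that differ only in an ending like _2 or _b are one class to them, and where a whole thing is asked for, a point or a joint stands for the part that bears it (a point fixed in the world has none). Each returns a list of dicts, best first, with "p" (0 to 1); they miss things now and then, are a little off and sometimes report something else, mostly with a low value. They report only what shows in the picture. A call takes as long as a camera call. They do not tell look-alikes from the thing itself.
- regions_of(thing, camera): "mask" (400x640 bool, what is visible of it) and "box" ([left, top, right, bottom] in pixels, round what is visible of it).
The state is a dict: "clock": time; "qpos": joint angles; "qd": joint speeds; "joint_efforts": joint torques, N m; "position": TCP position; "tool_rot": TCP orientation; "force": force on the tool from outside, world axes, zero at the start; "moment": the same for the moment, N m; "grip_width": finger opening in m; "finger_force": force on a finger pad.
Only numpy, scipy, OpenCV 4.12 (cv2) and the standard library are available. Lean on these libraries where they do the work, as an engineer would, in place of code of your own. Each camera call takes 0.05 s, during which the arm holds its last target. There are 200 camera calls.

## Task

The tool-setter arm is hanging over the yellow gauging nest: first swing it by its red grip all the way round to its parked stop. Then lift the aluminium chuck jaw out of the blue carrier, stand it on the black rubber mat and let go so that you can take it again by its two ends, and lower it into the nest without dropping it, sitting flat on the nest's floor between the yellow cheeks and not sticking out at either end (either way round). Leave the chuck key, the insert case and the brass bush where they are.

Things in the scene. Friction and masses are not known exactly. Their poses are not given: they have to be found in the camera images.
- station: Fixed station on a dark plate 12 mm thick. Origin: on the bench under the nest's centre. Nest: open-ended channel along x between two yellow cheeks 76 mm long, 6 mm thick, inner faces 46 mm apart (y = +-23), flared lips, tops 71 mm above the bench: fingers fit at the jaw's ends, not beside its sides. The arm's round post, 64 mm across, 100 tall, stands at x = +120, y = +120 mm.
- nest_floor (a point): Centre of the nest's floor, 12 mm above the bench, axes as the station's.
- setter (a joint): Angle of the tool-setter arm about its vertical hinge: 0 = over the nest, 1.57 rad = parked against its stop. Grows clockwise seen from above: the head goes from over the nest round the station's -x, +y side to x = 0, y = +240 mm. Stays where it is left; about 2 N at the grip moves it.
- setter_grip (a point): Point in the upright red grip on the arm's head: cylinder 22 mm across, 40 tall, top 189 mm above the bench, this point 170 mm above it, 170 mm from the hinge axis. Below it a black head 34 mm square and a stylus reaching down to 92 mm above the bench; aluminium tube 18 mm thick, about 130 mm above the bench.
- setter_hinge (a point): Point on the arm's vertical hinge axis at the height of the red grip point, above the post.
- carrier: Fixed blue carrier: floor plate 78 (x) x 64 x 5 mm; two end walls across x, 5 mm thick, 40 wide, 68 apart inside, tops 60 mm above the bench; open at both sides (+y, -y). Origin: centre of underside, on the bench. The jaw starts in it, along x, with about 6 mm at each end.
- mat: Black rubber mat fixed to the bench, 130 x 130 x 3 mm. Origin: centre of its underside, its top is 3 mm higher.
- jaw: Loose aluminium stepped chuck jaw, about 0.2 kg: base 56 (x) x 40 (y) x 24 mm high, with a step on its +x half 28 mm long, 40 mm wide and reaching 42 mm high. Origin: centre of its underside; z up.
- chuck_key: Bystander: steel T-handled chuck key lying flat, 130 mm long, cross bar 120 mm, 18 mm thick. Origin on the bench under the shaft.
- insert_case: Bystander: orange and grey case for inserts, 75 x 50 x 22 mm. Origin: centre of underside.
- bush: Bystander: brass flanged bush standing upright, 44 mm across, 36 mm tall. Origin: centre of underside.
Mind the look-alikes: they are no part of the job. What is meant by the jaw is not turquoise, and is the larger of those in its own colour.

How it is judged:
On the way, in this order (a step that is already met when the one before it is completed fails the run):
1. the setter arm is parked (within 0.15 rad of its stop) while the jaw is still in the carrier (value of joint setter above 1.42 rad and distance of jaw from where it was at the start of the episode below 0.02 m), for 0.2 s.
2. the jaw stands on the rubber mat, let go (horizontal distance between jaw and mat below 0.055 m and z of jaw in the frame of mat below 0.006 m and angle between jaw's own z axis and vertical below 0.1 rad and contact force between the fingers and jaw below 0.1 N and linear speed of jaw below 0.02 m/s), for 0.2 s.
At the end, for the whole second after the job is handed in: The setter arm is parked within 0.15 rad of its stop; the jaw is at rest flat on the nest's floor (within 3 mm in height, 0.08 rad of upright), lengthwise between the cheeks and within 12 mm of the nest's centre along it; the three bystanders are within 30 mm of where they were (value of joint setter above 1.42 rad and x of jaw in the frame of nest_floor between -0.012 and 0.012 m and y of jaw in the frame of nest_floor between -0.006 and 0.006 m and z of jaw in the frame of nest_floor between -0.003 and 0.003 m and angle between jaw's own z axis and vertical below 0.08 rad and angle between the x axis of jaw and the x axis of station, either way round below 0.15 rad and linear speed of jaw below 0.02 m/s and distance of each of chuck_key, insert_case, bush from where it was at the start of the episode below 0.03 m); the robot touches nothing.
It fails at once if the jaw is dropped or slammed into the nest (faster than 0.45 m/s there) (horizontal distance between jaw and nest_floor below 0.03 m and z of jaw in the frame of nest_floor below 0.06 m and linear speed of jaw above 0.45 m/s).
It fails at once if a bystander (chuck key, insert case, bush) is moved by more than 30 mm (distance of any of chuck_key, insert_case, bush from where it was at the start of the episode above 0.03 m).
It also fails if it takes over 67 s, if anything falls off the work surface, if the arm or the gripper's body presses on something with over 40 N, if the wrist force passes 120 N, or if a joint passes its speed limit or range.

## Working session

There is one attempt and no reset: what is moved stays moved. The work goes in short steps, Python scripts to look and compute and a tool call to move; the robot and the scene stay as the last step left them, time stands still between calls to the robot, and variables do not carry over. Pictures are saved under pics/ and viewed, at most 10 in all, crops included, and the job is handed in when it is done.

Besides the shell and the picture viewer there is one more tool, called after "Emit:" in YAML: its name, and indented under it one key for each argument. play_rows: Moves the arm, as the interface text tells. Its arguments: {"type":"object","properties":{"plan":{"type":"array"},"newtons":{"type":"number"}},"required":["plan"]}

```bash
mkdir -p pics; cat > h.py <<'E'
import numpy as np, cv2
from workcell import bot, grab_frame, regions_of
def pts(f,mask):
    v,u=np.nonzero(mask&(f['depth']>0)); d=f['depth'][v,u]
    n=cv2.undistortPoints(np.stack([u,v],1).astype(float).reshape(-1,1,2),f['camera_matrix'],np.array(f['distortion'])).reshape(-1,2)
    return (np.c_[n*d[:,None],d]-f['t'])@f['R'], np.stack([u,v],1)
def save(f,n): cv2.imwrite(f'pics/{n}.png',f['pixels'][:,:,::-1])
E
python3 - <<'E'
from h import *
print(bot.observe())
for c in ['scene','side']:
    f=grab_frame(c); save(f,c+'0'); print(c,'cam at',-f['R'].T@f['t'])
    for th in ['station','setter','carrier','mat','jaw','chuck_key','insert_case','bush']:
        for r in regions_of(th,c):
            if r['p']<.2: continue
            P,_=pts(f,r['mask'])
            if len(P)<5: continue
            print(th,round(r['p'],2),r['box'],len(P),np.percentile(P,2,0).round(3),np.percentile(P,98,0).round(3),f['pixels'][r['mask']].mean(0).round())
E
```

```text
{'clock': 0.0, 'qpos': array([ 1.15383356,  0.52203788, -0.03631826,  1.59999471,  0.02119368,
        1.02110391, -0.11278881]), 'qd': array([ 1.17196629e-03,  9.82044779e-05,  1.07374236e-03,  1.54797198e-03,
        8.13908155e-04,  1.84819582e-03, -7.42430493e-04]), 'joint_efforts': array([-1.43441866e-06, -9.27120066e+01,  1.98001854e+00, -3.69936347e+01,
        1.78049400e-02,  8.12349172e-03, -3.97725569e-05]), 'position': array([ 0.2122633 , -0.5875104 ,  0.24471571]), 'tool_rot': array([-3.14043648e+00,  8.19547876e-05,  3.46752559e-01]), 'force': array([ 0.15378094, -0.83766773,  0.09083892]), 'moment': array([-0.00061675,  0.02250302,  0.04390209]), 'finger_force': 0.0, 'grip_width': 0.08560619734235335}
scene cam at [ 1.02063043 -0.49388639  0.63131805]
station 0.92 [307.6, 144.4, 412.3, 227.2] 4014 [ 0.489  0.056 -0.001] [0.676 0.271 0.166] [66. 53. 40.]
setter 0.7 [321.2, 139.1, 406.9, 180.4] 1263 [ 0.49   0.098 -0.001] [0.665 0.359 0.185] [71. 57. 52.]
carrier 0.85 [241.3, 218.3, 281.2, 255.8] 626 [ 0.442 -0.14  -0.   ] [ 0.523 -0.074  0.059] [42. 56. 78.]
mat 0.97 [1
[... 1547 characters left out ...]
449 -0.125  0.006] [ 0.505 -0.074  0.051] [139. 131. 124.]
jaw 0.82 [374.3, 263.0, 399.6, 279.3] 338 [ 0.422 -0.019  0.002] [0.466 0.025 0.034] [142. 133. 125.]
jaw 0.64 [313.4, 207.2, 334.5, 230.5] 408 [ 0.598 -0.142  0.004] [ 0.636 -0.091  0.046] [ 15. 106.  98.]
chuck_key 0.67 [259.2, 157.4, 313.7, 188.0] 435 [ 0.686 -0.338  0.005] [ 0.823 -0.232  0.022] [90. 84. 83.]
chuck_key 0.37 [257.7, 197.1, 292.0, 226.1] 609 [ 0.705 -0.143  0.003] [ 0.779 -0.086  0.026] [111.  88.  71.]
insert_case 0.75 [254.8, 200.8, 291.7, 222.9] 622 [ 0.705 -0.14   0.003] [ 0.782 -0.087  0.026] [112.  88.  71.]
bush 0.65 [266.3, 234.6, 283.6, 254.9] 335 [ 0.676 -0.017  0.003] [0.715 0.017 0.04 ] [139.  95.  38.]
```

```bash
python3 - <<'E'
import cv2
a=cv2.imread('pics/scene0.png')[120:400,130:430]; b=cv2.imread('pics/side0.png')[140:390,220:420]
cv2.imwrite('pics/s1.png',cv2.resize(a,None,fx=2.1,fy=2.1)); cv2.imwrite('pics/s2.png',cv2.resize(b,None,fx=2.3,fy=2.3))
E
```

```text
(no output)
```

View pics/s1.png

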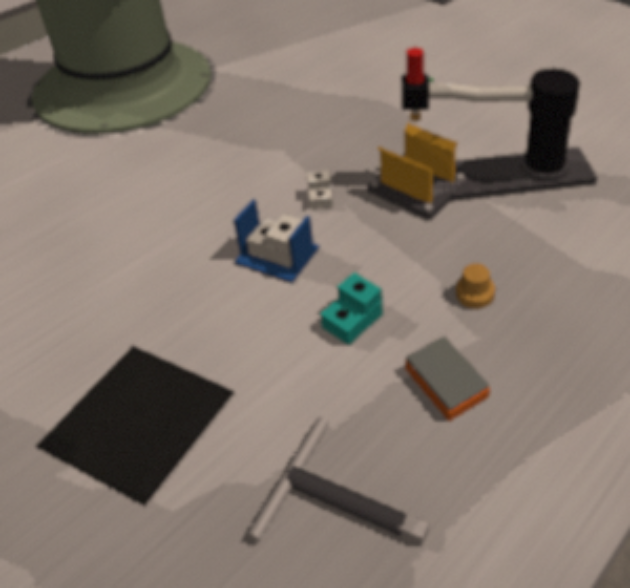

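View pics/s2.png

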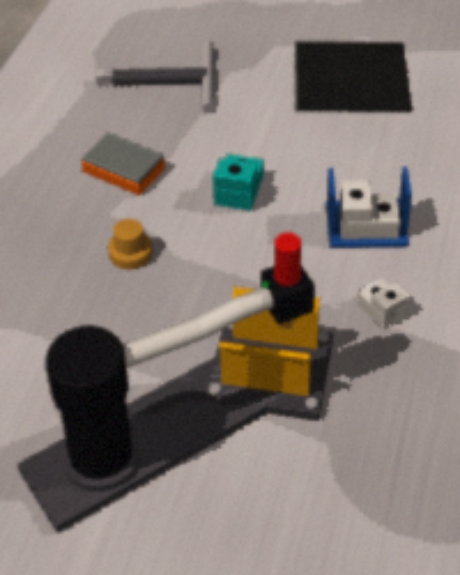

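The pictures show the wanted jaw at scene pixel (260,235) in the blue carrier, with its step on the +x side. The turquoise jaw and the small grey one are look-alikes. The nest is at about (332,198), with the red grip above it at about (327,152). Next I measure these precisely.

```bash
cat >> h.py <<'E'
def hsv(f): return cv2.cvtColor(f['pixels'],cv2.COLOR_RGB2HSV).astype(int)
def colmask(f,lo,hi,s,v):
    h=hsv(f); m=(h[...,0]>=lo)&(h[...,0]<=hi)&(h[...,1]>s)&(h[...,2]>v); return cv2.erode(m.astype(np.uint8),np.ones((2,2)))>0
def rect(P):
    (c,s,a)=cv2.minAreaRect((P[:,:2]*1000).astype(np.float32)); return np.round(c,1),np.round(s,1),round(a,1)
E
python3 - <<'E'
from h import *
for c in ['scene','side']:
    f=grab_frame(c)
    m=colmask(f,0,6,150,60)|colmask(f,174,180,150,60); P,_=pts(f,m); P=P[(P[:,2]>.14)&(P[:,1]>0)]
    print(c,'red',len(P),P.min(0).round(3),P.max(0).round(3))
    T=P[P[:,2]>.183]; print(' top',len(T),T.mean(0).round(4), T[:,2].max())
    P,_=pts(f,colmask(f,15,30,120,40)); P=P[(P[:,1]>.05)&(P[:,2]>.02)]
    print(' yellow',len(P),P.min(0).round(3),P.max(0).round(3)); T=P[P[:,2]>.065]; print('  top',rect(T),rect(P))
    P,_=pts(f,np.ones((400,640),bool)); 
    Q=P[(P[:,0]>.57)&(P[:,0]<.72)&(P[:,1]>.15)&(P[:,1]<.32)&(P[:,2]>.1)]; print(' post z',Q[:,2].max()); Q=Q[Q[:,2]>Q[:,2].max()-.008]; print(rect(Q),len(Q))
    P,_=pts(f,colmask(f,100,125,100,30)); P=P[abs(P[:,1]+.1)<.08]; print(' blue',rect(P),P[:,2].max()); T=P[P[:,2]>.05];
    for lo,hi in((0,.48),(.48,1)):
        S=T[(T[:,0]>lo)&(T[:,0]<hi)]; print('   wall',S.mean(0).round(4),rect(S))
    for r in regions_of('jaw',c)[:1]:
        P,_=pts(f,cv2.erode(r['mask'].astype(np.uint8),np.ones((3,3)))>0)
        for lo,hi in((.036,.06),(.02,.032)):
            T=P[(P[:,2]>lo)&(P[:,2]<hi)]; print(' jaw',len(T),T.mean(0).round(4),rect(T), T.min(0).round(3),T.max(0).round(3))
    r=[r for r in regions_of('mat',c) if r['box'][1]>280 or c=='side']
    for q in r[:3]:
        P,_=pts(f,q['mask']); print(' mat',rect(P),np.median(P,0).round(4))
E
```

```text
scene red 934 [0.022 0.105 0.14 ] [0.52  1.276 0.188]
 top 21 [0.513  0.113  0.1862] 0.18769633495517185
 yellow 4657 [0.2   0.064 0.02 ] [0.969 1.533 0.253]
  top (array([518.7, 823.4]), array([1507.6,  714.6]), 82.3) (array([520.3, 822.2]), array([1506.4,  715.5]), 82.6)
 post z 0.1461722734348812
(array([637.6, 227.7]), array([57.8, 57.7]), 47.2) 257
 blue (array([ 484.6, -109.9]), array([79.9, 52.4]), 23.6) 0.058220726566161944
   wall [ 0.4486 -0.1164  0.054 ] (array([ 448.8, -115.9]), array([ 3.5, 28.5]), 21.0)
   wall [ 0.5181 -0.0946  0.0542] (array([518.2, -94.9]), array([ 1.9, 30.8]), 16.0)
 jaw 116 [ 0.4925 -0.1037  0.0447] (array([491.5, -99.1]), array([26.3, 37.2]), 19.1) [ 0.477 -0.119  0.037] [ 0.51  -0.081  0.048]
 jaw 113 [ 0.4755 -0.112   0.0266] (array([ 479.7, -100.5]), array([51.6, 40.5]), 16.7) [ 0.453 -0.125  0.02 ] [ 0.51  -0.085  0.032]
 mat (array([ 542.7, -338.8]), array([133.1, 134.6]), 13.6) [ 0.5489 -0.3461  0.0025]
side red 148 [0.498 0.11  0.15 ] [0.515 0.129 0.192]
 top 77 [0.5063 0.1203 0.1888] 0.1921803289227051
 yellow 932 [0.487 0.065 0.02 ] [0.56
[... 183 characters left out ...]
 58.6]), 42.8) 776
 blue (array([476.9, -98.6]), array([78.5, 59.7]), 9.3) 0.06478987768512484
   wall [ 0.4436 -0.1056  0.0598] (array([ 444.4, -110.6]), array([ 4.3, 35.1]), 13.7)
   wall [ 0.5122 -0.0841  0.0592] (array([513.5, -90.7]), array([ 2.7, 35. ]), 13.4)
 jaw 166 [ 0.6155 -0.1034  0.0425] (array([ 616.5, -105.8]), array([37.8, 33.5]), 2.0) [ 0.597 -0.123  0.036] [ 0.635 -0.089  0.047]
 jaw 89 [ 0.6133 -0.1063  0.0262] (array([ 615.2, -116.6]), array([56.8, 35.7]), 89.5) [ 0.597 -0.145  0.02 ] [ 0.633 -0.088  0.032]
 mat (array([ 544. , -343.4]), array([132.9, 147.2]), 13.9) [ 0.5429 -0.3361  0.0047]
 mat (array([479.2, -99. ]), array([78.3, 56.4]), 15.8) [ 0.4678 -0.0854  0.009 ]
```

Emit:
play_rows:
  plan:
    - [[0, 0, 0], [0, 0, -1], -1]
    - [[0, 0, 0], [0, 0, -1], -1]
    - [[0, 0, 0], [0, 0, -1], -1]
    - [[0, 0, 0], [0, 0, -1], -1]
    - [[0, 0, 0], [0, 0, -1], -1]
    - [[0, 0, 0], [0, 0, -1], -1]
    - [[0, 0, 0], [0, 0, -1], -1]
    - [[0, 0, 0], [0, 0, -1], -1]
    - [[0, 0, 0], [0, 0, -0.16], -1]
    - [[0.7, 0.7, 0], [0, 0, 0], -1]
    - [[1, 1, 0], [0, 0, 0], -1]
    - [[1, 1, 0], [0, 0, 0], -1]
    - [[1, 1, 0], [0, 0, 0], -1]
    - [[1, 1, 0], [0, 0, 0], -1]
    - [[1, 1, 0], [0, 0, 0], -1]
    - [[1, 1, 0], [0, 0, 0], -1]
    - [[1, 1, 0], [0, 0, 0], -1]
    - [[1, 1, 0], [0, 0, 0], -1]
    - [[1, 0.6, 0], [0, 0, 0], -1]

```text
clock: 3.58
position: [0.446, -0.3442, 0.2453]
tool_rot: [3.141, -0.0, 1.568]
force: [0.7, -0.1, 0.2]
grip_width: 0.0857
finger_force: 0.0
```

Emit:
play_rows:
  plan:
    - [[1, 0.3, 0], [0, 0, 0], -1]
    - [[1, 0.4, 0], [0, 0, 0], -1]
    - [[1, 0.4, 0], [0, 0, 0], -1]
    - [[1, 0.4, 0], [0, 0, 0], -1]
    - [[1, 0.3, 0], [0, 0, 0], -1]
    - [[1, 0, 0], [0, 0, 0], -1]
    - [[0.6, 0, 0], [0, 0, 0], -1]
    - [[0, 0, 0], [0, 0, 0], -1]

```text
clock: 4.58
position: [0.49, -0.1799, 0.2455]
tool_rot: [3.141, 0.0, 1.571]
force: [-0.1, -0.1, -0.3]
grip_width: 0.0854
finger_force: 0.0
```

```bash
cat > m.py <<'E'
from h import *
import sys
f=grab_frame('wrist'); save(f,sys.argv[1]); print('cam',(-f['R'].T@f['t']).round(4)); print('axis',f['R'][2].round(2), 'pos',bot.observe()['position'].round(4))
for th in sys.argv[2:]:
  for r in regions_of(th,'wrist'):
    if r['p']<.3: continue
    P,_=pts(f,cv2.erode(r['mask'].astype(np.uint8),np.ones((3,3)))>0)
    if len(P)<30: continue
    print(th,round(r['p'],2),np.round(r['box']),rect(P),'z',np.percentile(P[:,2],[2,50,98]).round(4),f['pixels'][r['mask']].mean(0).round())
    if th=='jaw':
      for lo,hi in((.037,.06),(.02,.032)):
        T=P[(P[:,2]>lo)&(P[:,2]<hi)]
        if len(T)>30: print('   lvl',len(T),rect(T),np.median(T[:,2]).round(4))
E
python3 m.py w1 jaw carrier mat
```

```text
cam [ 0.4912 -0.1069  0.3743]
axis [-0.   -0.28 -0.96] pos [ 0.4899 -0.1808  0.2454]
jaw 0.96 [274.  88. 331. 137.] (array([ 478.3, -100.3]), array([53.5, 37.5]), 15.4) z [0.0281 0.0463 0.049 ] [146. 142. 136.]
   lvl 874 (array([491.1, -96.7]), array([26.9, 37.5]), 15.4) 0.0474
   lvl 733 (array([ 465.2, -103.8]), array([26. , 37.3]), 16.2) 0.0294
jaw 0.96 [252.   0. 290.  43.] (array([445.1,   1.1]), array([28.2, 39.2]), 49.1) z [0.0141 0.0186 0.032 ] [140. 135. 129.]
   lvl 433 (array([438.5,   2.6]), array([22.4, 27. ]), 89.5) 0.0302
jaw 0.95 [397. 105. 446. 159.] (array([ 617.4, -120.5]), array([38.6, 54. ]), 1.3) z [0.0098 0.0284 0.0434] [ 56. 113. 106.]
   lvl 842 (array([ 617.1, -106.8]), array([38.8, 26. ]), 0.3) 0.0422
   lvl 780 (array([ 617.3, -120.4]), array([38.2, 53.7]), 2.2) 0.0242
carrier 0.59 [264.  81. 346. 149.] (array([ 481.1, -104.2]), array([76.2, 60.9]), 15.7) z [0.0039 0.0063 0.0614] [ 64.  77. 101.]
mat 0.7 [300. 235. 400. 331.] (array([ 545.2, -339.6]), array([127.5, 130. ]), 14.2) z [0.0016 0.0031 0.0046] [50. 48. 46.]
```

View pics/w1.png

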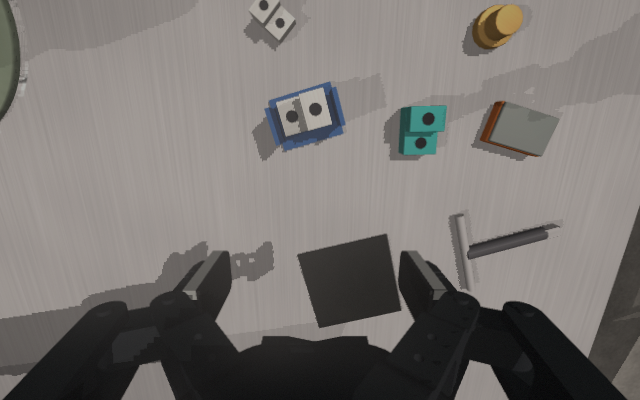

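The wrist view shows the jaw in the blue carrier at pixel (303,112), the mat at (350,280), and the key, case, bush and look-alikes all clear. Next I move above the red grip.

Emit:
play_rows:
  plan:
    - [[1, 0.2, 0], [0, 0, 0], -1]
    - [[1, 0.2, 0], [0, 0, 0], -1]
    - [[1, 0.2, 0], [0, 0, 0], -1]
    - [[1, 0.1, 0], [0, 0, 0], -1]
    - [[1, 0, 0], [0, 0, 0], -1]
    - [[1, 0, 0], [0, 0, 0], -1]
    - [[1, 0, 0], [0, 0, 0], -1]
    - [[1, 0, 0], [0, 0, 0], -1]
    - [[1, 0, 0], [0, 0, 0], -1]
    - [[1, 0, 0], [0, 0, 0], -1]
    - [[1, 0, 0], [0, 0, 0], -1]
    - [[0.8, 0, 0], [0, 0, 0], -1]
    - [[0, 0, 0], [0, 0, 0], -1]

```text
clock: 6.4
position: [0.5076, 0.1154, 0.2452]
tool_rot: [-3.141, -0.0, 1.572]
force: [0.4, -0.1, -0.4]
grip_width: 0.085
finger_force: 0.0
```

```bash
python3 m.py w2; python3 - <<'E'
from h import *
f=grab_frame('wrist')
m=colmask(f,0,6,150,60)|colmask(f,174,180,150,60); P,u=pts(f,m)
k=(P[:,2]>.14)&(P[:,1]>0);P=P[k]; print('red',len(P),P.min(0).round(4),P.max(0).round(4)); T=P[P[:,2]>.182]; print(rect(T),T.mean(0).round(4),np.median(T[:,2]))
P,_=pts(f,colmask(f,15,32,120,40)); P=P[(abs(P[:,1]-.11)<.08)&(abs(P[:,0]-.53)<.08)&(P[:,2]>.02)]; print('yellow',rect(P),P[:,2].max())
E
```

```text
cam [0.5087 0.1882 0.3741]
axis [-0.   -0.28 -0.96] pos [0.5076 0.1143 0.2452]
red 588 [0.5    0.1074 0.173 ] [0.5188 0.1269 0.1903]
(array([509.4, 117.1]), array([19.6, 18.8]), 88.9) [0.5094 0.1176 0.1886] 0.18855951346906213
yellow (array([527.8,  99.4]), array([41.5, 93.1]), 33.6) 0.12026516875000637
```

View pics/w2.png

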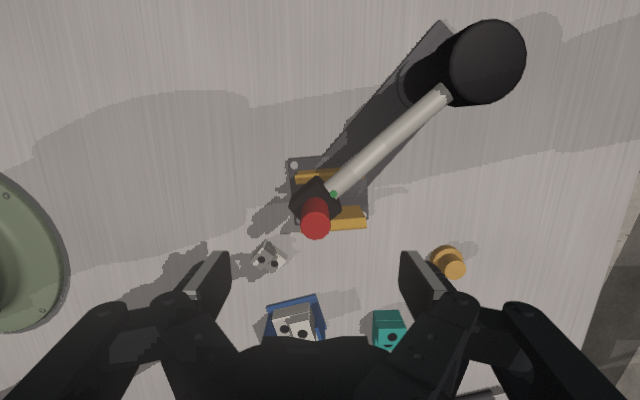

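The red grip is at pixel (315,222), with the arm crossing to the post at (487,62). The grip axis measures (0.509, 0.117). I go down and take it.

Emit:
play_rows:
  plan:
    - [[0.1, 0.07, 1], [0, 0, 0], -1]
    - [[0, 0, 1], [0, 0, 0], -1]
    - [[0, 0, 0.9], [0, 0, 0], -1]
    - [[0, 0, 0], [0, 0, 0], 1]
    - [[0, 0, 0], [0, 0, 0], 1]
    - [[0, 0, 0], [0, 0, 0], 1]
    - [[0, 0, 0], [0, 0, 0], 1]
    - [[0, 0, 0], [0, 0, 0], 1]
    - [[0, 0, 0], [0, 0, 0], 1]
    - [[0, 0, 0], [0, 0, 0], 1]
  newtons: 40

```text
clock: 7.75
position: [0.5092, 0.1168, 0.1735]
tool_rot: [3.141, 0.001, 1.57]
force: [-3.0, -1.7, 7.2]
grip_width: 0.0206
finger_force: 38.8
```

```bash
python3 - <<'E'
from h import *
h=np.array([.637,.229]); g=bot.observe()['position'][:2]; d=g-h; r=np.linalg.norm(d); a=np.arctan2(d[1],d[0]); print(r,np.degrees(a))
# arc from a clockwise; park at ~ station yaw + 135deg
for n in range(1,19):
    b=a-np.radians(5)*n; p=h+r*np.array([np.cos(b),np.sin(b)]); q=h+r*np.array([np.cos(b+np.radians(5)),np.sin(b+np.radians(5))]); print(n,np.degrees(b).round(1)%360,p.round(4),'tx,ty',((p-q)[::-1]/.025).round(2))
E
```

```text
0.17005093320666326 -138.7117415728053
1 216.3 [0.4999 0.1284] tx,ty [ 0.46 -0.37]
2 211.3 [0.4917 0.1407] tx,ty [ 0.49 -0.33]
3 206.3 [0.4845 0.1537] tx,ty [ 0.52 -0.29]
4 201.3 [0.4786 0.1673] tx,ty [ 0.54 -0.24]
5 196.3 [0.4738 0.1813] tx,ty [ 0.56 -0.19]
6 191.3 [0.4702 0.1957] tx,ty [ 0.58 -0.14]
7 186.3 [0.468  0.2104] tx,ty [ 0.59 -0.09]
8 181.3 [0.467  0.2252] tx,ty [ 0.59 -0.04]
9 176.3 [0.4673 0.24  ] tx,ty [0.59 0.01]
10 171.3 [0.4689 0.2548] tx,ty [0.59 0.06]
11 166.3 [0.4718 0.2693] tx,ty [0.58 0.12]
12 161.3 [0.4759 0.2836] tx,ty [0.57 0.17]
13 156.3 [0.4813 0.2974] tx,ty [0.55 0.21]
14 151.3 [0.4879 0.3107] tx,ty [0.53 0.26]
15 146.3 [0.4955 0.3234] tx,ty [0.51 0.31]
16 141.3 [0.5043 0.3354] tx,ty [0.48 0.35]
17 136.3 [0.5141 0.3465] tx,ty [0.45 0.39]
18 131.3 [0.5248 0.3568] tx,ty [0.41 0.43]
```

Emit:
play_rows:
  plan:
    - [[0.46, -0.37, 0], [0, 0, 0], 1]
    - [[0.49, -0.33, 0], [0, 0, 0], 1]
    - [[0.52, -0.29, 0], [0, 0, 0], 1]
    - [[0.54, -0.24, 0], [0, 0, 0], 1]
    - [[0.56, -0.19, 0], [0, 0, 0], 1]
    - [[0.58, -0.14, 0], [0, 0, 0], 1]
    - [[0.59, -0.09, 0], [0, 0, 0], 1]
    - [[0.59, -0.04, 0], [0, 0, 0], 1]
    - [[0.59, 0.01, 0], [0, 0, 0], 1]
    - [[0.59, 0.06, 0], [0, 0, 0], 1]
    - [[0.58, 0.12, 0], [0, 0, 0], 1]
    - [[0.57, 0.17, 0], [0, 0, 0], 1]
    - [[0.55, 0.21, 0], [0, 0, 0], 1]
    - [[0.53, 0.26, 0], [0, 0, 0], 1]
    - [[0.51, 0.31, 0], [0, 0, 0], 1]
    - [[0, 0, 0], [0, 0, 0], 1]

```text
clock: 9.75
position: [0.4898, 0.3305, 0.1735]
tool_rot: [-3.135, -0.007, 1.577]
force: [-33.7, 21.7, 14.8]
grip_width: 0.0172
finger_force: 40.0
```

Emit:
play_rows:
  plan:
    - [[0, 0, 0], [0, 0, 0], -1]
    - [[0, 0, 0], [0, 0, 0], -1]
    - [[0, 0, 0], [0, 0, 0], -1]
    - [[0, 0, 0], [0, 0, 0], -1]
    - [[0, 0, -1], [0, 0, 0], -1]
    - [[0, 0, -1], [0, 0, 0], -1]
    - [[0, 0, -0.9], [0, 0, 0], -1]
    - [[0, 0, 0], [0, 0, 0], -1]

```text
clock: 10.75
position: [0.496, 0.3237, 0.2467]
tool_rot: [3.139, -0.001, 1.57]
force: [0.1, -0.3, 0.8]
grip_width: 0.0852
finger_force: 0.0
```

```bash
cat > g.py <<'E'
from h import *
for c in ['wrist','side','scene']:
    f=grab_frame(c)
    m=colmask(f,0,6,150,60)|colmask(f,174,180,150,60); P,u=pts(f,m)
    P=P[(P[:,2]>.14)&(P[:,2]<.2)&(P[:,1]>0)&(P[:,1]<.5)&(P[:,0]>.4)]; T=P[P[:,2]>.182]
    if len(T)>5: print(c,len(T),rect(T),np.median(T[:,2]).round(4))
    P,_=pts(f,np.ones((400,640),bool)); Q=P[(abs(P[:,0]-.637)<.04)&(abs(P[:,1]-.229)<.04)&(P[:,2]>.142)&(P[:,2]<.155)]
    if len(Q)>50: print('  post',rect(Q),cv2.minEnclosingCircle((Q[:,:2]*1000).astype(np.float32)))
    P,_=pts(f,colmask(f,15,32,120,40)); P=P[(abs(P[:,1]-.11)<.08)&(abs(P[:,0]-.53)<.08)&(P[:,2]>.02)&(P[:,2]<.08)]
    if len(P)>50: print('  yellow',len(P),rect(P),P[:,2].max().round(4)); T=P[P[:,2]>.066]; print('   top',rect(T))
print(bot.observe()['position'],bot.observe()['force'])
E
python3 g.py
```

```text
wrist 533 (array([489. , 313.3]), array([18.6, 19.2]), 0.2) 0.1886
  post (array([646.6, 245.6]), array([20.8, 54.1]), 56.4) ((642.636962890625, 239.69705200195312), 27.068593978881836)
  yellow 1322 (array([525.1, 129. ]), array([73.7, 10.7]), 4.7) 0.0723
   top (array([525.1, 130. ]), array([72.6,  8.9]), 3.0)
side 145 (array([487.1, 314.2]), array([17.8, 19.8]), 16.4) 0.1887
  post (array([638.6, 233.8]), array([48.4, 60. ]), 53.0) ((636.0885009765625, 229.68850708007812), 30.481365203857422)
  yellow 147 (array([525. ,  98.6]), array([73.5, 64. ]), 3.4) 0.0729
   top (array([492.1,  93. ]), array([22.7, 67.5]), 25.5)
scene 15 (array([493.7, 308.5]), array([11.1, 11.5]), 35.8) 0.1853
  post (array([637.1, 227. ]), array([55.2, 58.6]), 33.6) ((637.0162963867188, 227.73443603515625), 30.01283836364746)
  yellow 686 (array([528.7,  98.4]), array([75.1, 66.8]), 4.9) 0.0721
   top (array([528.7,  98.1]), array([72.4, 66.3]), 4.9)
[0.49527595 0.32309964 0.24457781] [ 0.01762463 -0.16014152  0.58264266]
```

Emit:
play_rows:
  plan:
    - [[-0.4, -0.28, 0], [0, 0, 0], -1]
    - [[0, 0, 0], [0, 0, -1], -1]
    - [[0, 0, 0], [0, 0, -1], -1]
    - [[0, 0, 0], [0, 0, -1], -1]
    - [[0, 0, 0], [0, 0, -1], -1]
    - [[0, 0, 0], [0, 0, -1], -1]
    - [[0, 0, 0.9], [0, 0, -1], -1]
    - [[0, 0, 1], [0, 0, -1], -1]
    - [[0, 0, 1], [0, 0, 0], -1]
    - [[0, 0, 0], [0, 0, 0], 1]
    - [[0, 0, 0], [0, 0, 0], 1]
    - [[0, 0, 0], [0, 0, 0], 1]
    - [[0, 0, 0], [0, 0, 0], 1]
    - [[0, 0, 0], [0, 0, 0], 1]
    - [[0, 0, 0], [0, 0, 0], 1]
  newtons: 40

```text
clock: 12.78
position: [0.4887, 0.3137, 0.1737]
tool_rot: [3.141, 0.001, 2.621]
force: [-2.3, -2.1, 7.3]
grip_width: 0.0209
finger_force: 38.8
```

Emit:
play_rows:
  plan:
    - [[0, 0.5, 0], [0, 0, 0.49], 1]
    - [[0, 0.5, 0], [0, 0, 0.49], 1]
    - [[0, 0.5, 0], [0, 0, 0.49], 1]
    - [[0, 0, 0], [0, 0, 0], 1]
    - [[0, 0, 0], [0, 0, 0], 1]

```text
clock: 13.4
position: [0.5061, 0.3376, 0.1732]
tool_rot: [-3.126, 0.005, 2.398]
force: [-38.1, -49.7, 48.2]
grip_width: 0.0211
finger_force: 47.4
```

The grip is against its stop, with tangential resistance and an angle of about 140°. I relax the push and release it.

Emit:
play_rows:
  plan:
    - [[0, -0.2, 0], [0, 0, 0], 1]
    - [[0, 0, 0], [0, 0, 0], -1]
    - [[0, 0, 0], [0, 0, 0], -1]
    - [[0, 0, 0], [0, 0, 0], -1]
    - [[0, 0, 0], [0, 0, 0], -1]
    - [[0, 0, -1], [0, 0, 0], -1]
    - [[0, 0, -1], [0, 0, 0], -1]
    - [[0, 0, -1], [0, 0, 0], -1]
    - [[0, 0, 0], [0, 0, 0], -1]

```text
clock: 14.52
position: [0.5065, 0.3414, 0.2494]
tool_rot: [3.139, 0.0, 2.4]
force: [-0.2, 0.2, 0.3]
grip_width: 0.0852
finger_force: 0.0
```

```bash
python3 g.py; python3 -c "from h import *;print(bot.observe()['tool_rot'],bot.observe()['qpos'])"
```

```text
wrist 41 (array([512.1, 333.1]), array([11.3,  4. ]), 39.9) 0.1887
  yellow 166 (array([556.4, 132.5]), array([10.7,  6.7]), 10.9) 0.0718
   top (array([556.1, 134.1]), array([10.6,  3.4]), 15.2)
side 94 (array([504.1, 339.4]), array([17.4, 18. ]), 17.5) 0.1888
  post (array([643.2, 225.5]), array([58.9, 44. ]), 54.9) ((638.6848754882812, 228.60049438476562), 29.911731719970703)
  yellow 278 (array([524.4, 100.1]), array([71.4, 64.7]), 4.9) 0.0733
   top (array([494.7,  97.6]), array([11.6, 64.7]), 4.8)
scene 12 (array([512.4, 330.4]), array([10.9,  6.6]), 86.0) 0.1863
  post (array([638.6, 227.1]), array([56.1, 57.8]), 42.2) ((637.4351196289062, 228.49305725097656), 30.680744171142578)
  yellow 683 (array([529.5,  97.9]), array([74.7, 65.4]), 3.7) 0.0712
   top (array([530.4,  98.3]), array([65.3, 70. ]), 9.4)
[0.50584417 0.3405935  0.24715186] [-0.89781423 -0.32607274 -1.28758476]
[-3.14079981e+00 -1.34934557e-04  2.40030773e+00] [-0.20808986  0.58234768 -0.72418314  1.6131151   0.41918709  1.10821679
 -0.21141383]
```

Emit:
play_rows:
  plan:
    - [[0, 0, 0], [0, 0, 1], -1]
    - [[0, 0, 0], [0, 0, 1], -1]
    - [[0, 0, 0], [0, 0, 1], -1]
    - [[0, 0, 0], [0, 0, 1], -1]
    - [[0, 0, 0], [0, 0, 1], -1]
    - [[0, 0, 0], [0, 0, 0.53], -1]
    - [[-1, 0, 0], [0, 0, 0], -1]
    - [[-1, 0, 0], [0, 0, 0], -1]
    - [[-1, 0, 0], [0, 0, 0], -1]
    - [[-1, 0, 0], [0, 0, 0], -1]
    - [[-1, 0, 0], [0, 0, 0], -1]
    - [[-1, 0, 0], [0, 0, 0], -1]
    - [[-1, 0.2, 0], [0, 0, 0], -1]
    - [[-1, 0.2, 0], [0, 0, 0], -1]
    - [[-1, 0.2, 0], [0, 0, 0], -1]
    - [[-1, 0, 0], [0, 0, 0], -1]
    - [[-1, 0, 0], [0, 0, 0], -1]
    - [[-0.6, 0, 0], [0, 0, 0], -1]
    - [[0, 0, 0], [0, 0, 0], -1]

```text
clock: 17.05
position: [0.5209, 0.0502, 0.2474]
tool_rot: [-3.141, 0.0, 1.569]
force: [0.1, -0.6, -0.1]
grip_width: 0.0853
finger_force: 0.0
```

```bash
python3 m.py w3 jaw; python3 - <<'E'
from h import *
f=grab_frame('wrist')
P,_=pts(f,colmask(f,15,32,120,40)); P=P[(abs(P[:,1]-.1)<.06)&(abs(P[:,0]-.53)<.06)&(P[:,2]>.02)&(P[:,2]<.08)]
print('yellow',len(P),rect(P),P[:,2].max().round(4)); T=P[P[:,2]>.066]; print(' top',rect(T))
for s in(0,1):
    S=T[(T[:,1]>.1)==s]
    if len(S)>10: print(s,rect(S),S.min(0).round(4),S.max(0).round(4))
P,_=pts(f,np.ones((400,640),bool)); F=P[(abs(P[:,0]-.526)<.02)&(abs(P[:,1]-.1)<.01)]; print('floor z',np.median(F[:,2]))
E
```

```text
cam [0.5223 0.123  0.3763]
axis [-0.   -0.28 -0.96] pos [0.521  0.0512 0.2476]
jaw 0.76 [363. 268. 401. 314.] (array([ 617.8, -118.5]), array([39.1, 56. ]), 2.2) z [0.0055 0.033  0.0433] [ 61. 106. 100.]
   lvl 559 (array([ 617.2, -105.7]), array([38.3, 30.1]), 2.5) 0.042
   lvl 389 (array([ 617.9, -118.6]), array([39.1, 55.7]), 2.2) 0.0243
jaw 0.75 [260. 263. 305. 308.] (array([ 481.2, -106.1]), array([54.1, 56.2]), 15.4) z [0.0133 0.0347 0.0484] [126. 122. 116.]
   lvl 630 (array([491.4, -94.9]), array([28.5, 39.4]), 15.7) 0.0471
   lvl 518 (array([479.1, -98.5]), array([54.1, 40.3]), 15.2) 0.0289
jaw 0.59 [237. 195. 273. 230.] (array([445. ,   4.1]), array([28.5, 37. ]), 48.2) z [0.0106 0.0207 0.0315] [147. 142. 136.]
   lvl 318 (array([443.1,   7. ]), array([27.2, 29.4]), 51.0) 0.0303
yellow 1678 (array([527.9,  99. ]), array([74.3, 66.6]), 4.9) 0.073
 top (array([528. ,  99.1]), array([74.2, 66.6]), 4.9)
0 (array([530.2,  70.7]), array([73.5,  9.7]), 5.3) [0.494  0.0635 0.066 ] [0.5669 0.0767 0.0725]
1 (array([525.5, 127.6]), array([74.2,  9.6]), 4.5) [0.4884 0.1217 0.066 ] [0.5622 0.1346 0.073 ]
floor z 0.012390958852675913
```

View pics/w3.png

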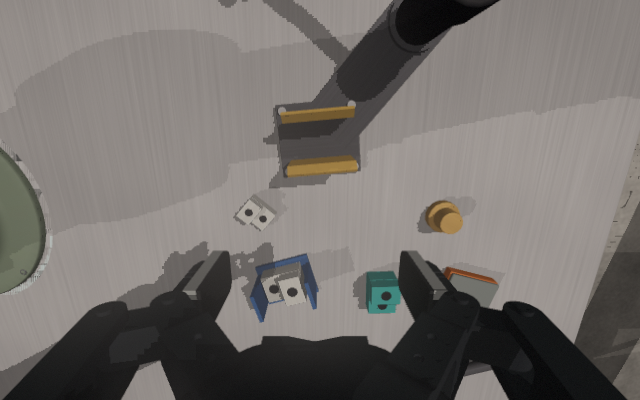

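Nest centre is (0.528, 0.099) at yaw 4.9°, and the post position agrees with that. In the wrist view the nest is clear at (318,140) and the jaw is at (283,285). I move over the jaw with the closing line across its width.

Emit:
play_rows:
  plan:
    - [[-1, -0.3, 0], [0, 0, 0], -1]
    - [[-1, -0.3, 0], [0, 0, 0], -1]
    - [[-1, -0.3, 0], [0, 0, 0], -1]
    - [[-1, -0.3, 0], [0, 0, 0], -1]
    - [[-1, -0.3, 0], [0, 0, 0], -1]
    - [[-1, -0.05, 0], [0, 0, 0], -1]
    - [[0, 0, 0], [0, 0, 1], -1]
    - [[0, 0, 0], [0, 0, 1], -1]
    - [[0, 0, 0], [0, 0, 1], -1]
    - [[0, 0, 0], [0, 0, 1], -1]
    - [[0, 0, 0], [0, 0, 1], -1]
    - [[0, 0, 0.5], [0, 0, 1], -1]
    - [[0, 0, 1], [0, 0, 1], -1]
    - [[0, 0, 1], [0, 0, 1], -1]
    - [[0, 0, 1], [0, 0, 0.67], -1]
    - [[0, 0, 1], [0, 0, 0], -1]
    - [[0, 0, 1], [0, 0, 0], -1]
    - [[0, 0, 0], [0, 0, 0], -1]

```text
clock: 19.45
position: [0.4816, -0.0982, 0.1091]
tool_rot: [-3.14, 0.002, 0.272]
force: [0.6, 0.6, 0.4]
grip_width: 0.0856
finger_force: 0.0
```

```bash
cat > o.py <<'E'
from h import *
import sys
o=bot.observe(); p=o['position']; y=o['tool_rot'][2]; print(p.round(4),o['tool_rot'].round(4),o['force'].round(1),o['grip_width'],o['finger_force'],o['clock'])
if len(sys.argv)>3:
    d=np.array([float(a) for a in sys.argv[1:4]])-p; print('tool units',np.round([(d[0]*np.cos(y)+d[1]*np.sin(y))/.025,(d[0]*np.sin(y)-d[1]*np.cos(y))/.025,-d[2]/.025],2),'rz',round((y-float(sys.argv[4]))/.15,2))
E
python3 o.py .4823 -.099 .023 .269
```

```text
[ 0.4816 -0.0982  0.1091] [-3.1401e+00  2.4000e-03  2.7170e-01] [0.6 0.6 0.4] 0.08559371427919964 0.0 19.45
tool units [0.02 0.04 3.45] rz 0.02
```

Emit:
play_rows:
  plan:
    - [[0, 0.04, 1], [0, 0, 0], -1]
    - [[0, 0, 1], [0, 0, 0], -1]
    - [[0, 0, 1], [0, 0, 0], -1]
    - [[0, 0, 0.4], [0, 0, 0], -1]
    - [[0, 0, 0], [0, 0, 0], 0.5]
    - [[0, 0, 0], [0, 0, 0], 0.5]
    - [[0, 0, 0], [0, 0, 0], 1]
    - [[0, 0, 0], [0, 0, 0], 1]
    - [[0, 0, 0], [0, 0, 0], 1]
    - [[0, 0, 0], [0, 0, 0], 1]
  newtons: 60

```text
clock: 20.7
position: [0.4831, -0.1003, 0.0264]
tool_rot: [3.141, -0.001, 0.27]
force: [-1.8, 0.3, 12.6]
grip_width: 0.0392
finger_force: 59.7
```

Emit:
play_rows:
  plan:
    - [[0, 0, -0.4], [0, 0, 0], 1]
    - [[0, 0, -0.9], [0, 0, 0], 1]
    - [[0, 0, -0.9], [0, 0, 0], 1]
    - [[0, 0, -0.9], [0, 0, 0], 1]
    - [[0, 0, -0.9], [0, 0, 0], 1]
    - [[0, 0.6, 0], [0, 0, 0], 1]
    - [[0, 1, 0], [0, 0, 0], 1]
    - [[-0.05, 1, 0], [0, 0, 0], 1]
    - [[-0.05, 1, 0], [0, 0, 0], 1]
    - [[-0.05, 1, 0], [0, 0, 0], 1]
    - [[-0.05, 1, 0], [0, 0, 0], 1]
    - [[-0.05, 1, 0], [0, 0, 0], 1]
    - [[-0.06, 1, 0], [0, 0, 0], 1]
    - [[0, 1, 0], [0, 0, 0], 1]
    - [[0, 0.7, 0], [0, 0, 0], 1]
    - [[0, 0.4, 0], [0, 0, 0], 1]
    - [[0, 0, 0], [0, 0, 0], 1]

```text
clock: 22.82
position: [0.5396, -0.3362, 0.125]
tool_rot: [-3.141, 0.0, 0.27]
force: [0.6, 0.5, -2.8]
grip_width: 0.0394
finger_force: 61.1
```

```bash
python3 o.py .54 -.335 .0264 .27; python3 - <<'E'
from h import *
for c in['side','scene']:
  f=grab_frame(c);
  if c=='scene':save(f,'s3')
  for r in regions_of('jaw',c):
    P,_=pts(f,cv2.erode(r['mask'].astype(np.uint8),np.ones((2,2)))>0)
    if len(P)>20 and P[:,1].mean()<-.2: print(c,r['p'],r['box'],P.min(0).round(3),P.max(0).round(3))
E
```

```text
[ 0.5396 -0.3362  0.125 ] [-3.1413e+00  3.0000e-04  2.6990e-01] [ 0.6  0.5 -2.8] 0.0393951024123392 61.06817230582237 22.825
tool units [ 0.03 -0.04  3.94] rz -0.0
side 0.5 [366.6, 129.7, 389.0, 143.2] [ 0.504 -0.357  0.103] [ 0.559 -0.302  0.163]
scene 0.77 [172.2, 259.3, 200.3, 293.3] [ 0.512 -0.35   0.104] [ 0.566 -0.311  0.148]
```

Emit:
play_rows:
  plan:
    - [[0, 0, 1], [0, 0, 0], 1]
    - [[0, 0, 1], [0, 0, 0], 1]
    - [[0, 0, 1], [0, 0, 0], 1]
    - [[0, 0, 0.6], [0, 0, 0], 1]
    - [[0, 0, 0.25], [0, 0, 0], 1]
    - [[0, 0, 0.1], [0, 0, 0], 1]
    - [[0, 0, 0], [0, 0, 0], 1]

```text
clock: 23.9
position: [0.5401, -0.3361, 0.0271]
tool_rot: [3.141, -0.001, 0.27]
force: [0.8, -0.4, -1.4]
grip_width: 0.0392
finger_force: 61.0
```

Emit:
play_rows:
  plan:
    - [[0, 0, 0.08], [0, 0, 0], 1]
    - [[0, 0, 0], [0, 0, 0], 1]

```text
clock: 24.15
position: [0.5399, -0.336, 0.0247]
tool_rot: [3.141, -0.0, 0.27]
force: [0.9, -0.1, -3.1]
grip_width: 0.0392
finger_force: 61.0
```

Emit:
play_rows:
  plan:
    - [[0, 0, 0.05], [0, 0, 0], 1]
    - [[0, 0, 0], [0, 0, 0], -1]
    - [[0, 0, 0], [0, 0, 0], -1]
    - [[0, 0, 0], [0, 0, 0], -1]
    - [[0, 0, 0], [0, 0, 0], -1]
    - [[0, 0, -1], [0, 0, 0], -1]
    - [[0, 0, -1], [0, 0, 0], -1]
    - [[0, 0, -1], [0, 0, -1], -1]
    - [[0, 0, -1], [0, 0, -1], -1]
    - [[0, 0, -1], [0, 0, -1], -1]
    - [[0, 0, 0], [0, 0, -1], -1]
    - [[0, 0, 0], [0, 0, -1], -1]
    - [[0, 0, 0], [0, 0, -1], -1]
    - [[0, 0, 0], [0, 0, -1], -1]
    - [[0, 0, 0], [0, 0, -1], -1]
    - [[0, 0, 0], [0, 0, -1], -1]
    - [[0, 0, 0], [0, 0, -1], -1]
    - [[0, 0, 0], [0, 0, -0.47], -1]
    - [[0, 0, 0], [0, 0, 0], -1]

```text
clock: 26.52
position: [0.5396, -0.3361, 0.1482]
tool_rot: [-3.142, -0.0, 1.84]
force: [0.1, -0.2, 0.1]
grip_width: 0.0855
finger_force: 0.0
```

```bash
python3 m.py w4 jaw mat; python3 o.py .54 -.336 .03 1.84
```

```text
cam [ 0.5218 -0.2658  0.277 ]
axis [ 0.07 -0.27 -0.96] pos [ 0.5397 -0.3361  0.1482]
jaw 0.82 [438.   0. 502.  21.] (array([ 618.4, -147.1]), array([39.4,  7.7]), 7.9) z [0.0032 0.0172 0.0252] [35. 79. 74.]
   lvl 295 (array([ 621. , -148.4]), array([35.6,  7.1]), 14.3) 0.0235
jaw 0.81 [275. 173. 342. 232.] (array([ 535.2, -335.9]), array([54.1, 40.5]), 15.0) z [0.0139 0.039  0.0463] [149. 143. 137.]
   lvl 1470 (array([ 548.2, -332.4]), array([27.1, 40.5]), 15.1) 0.0451
   lvl 1292 (array([ 534.7, -335.4]), array([53.5, 38.9]), 15.1) 0.0271
mat 0.96 [251. 133. 387. 263.] (array([ 544.9, -340.4]), array([128.4, 127.8]), 14.2) z [0.0017 0.0031 0.0045] [58. 55. 53.]
[ 0.5398 -0.336   0.1483] [-3.1415  0.      1.8392] [ 0.1 -0.4  0.6] 0.08537235873089152 0.0 26.675
tool units [-0.    0.01  4.73] rz -0.01
```

View pics/w4.png

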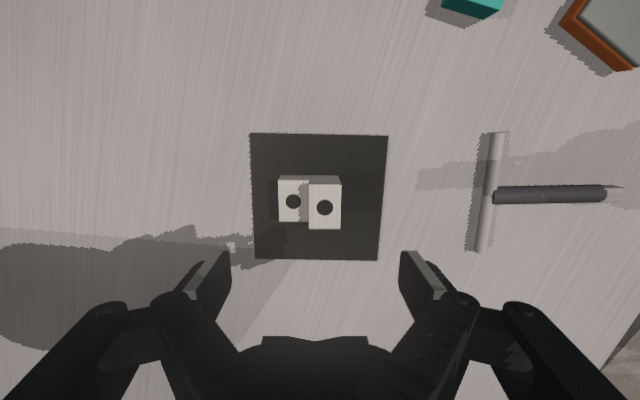

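The jaw stands upright on the mat at pixel (310,203) and is free of the fingers. I take it by its ends.

Emit:
play_rows:
  plan:
    - [[0.05, -0.19, 1], [0, 0, 0.03], -1]
    - [[0, 0, 1], [0, 0, 0], -1]
    - [[0, 0, 1], [0, 0, 0], -1]
    - [[0, 0, 1], [0, 0, 0], -1]
    - [[0, 0, 0.8], [0, 0, 0], -1]
    - [[0, 0, 0.35], [0, 0, 0], -1]
    - [[0, 0, 0], [0, 0, 0], -1]

```text
clock: 27.55
position: [0.5349, -0.3359, 0.0194]
tool_rot: [-3.141, -0.0, 1.836]
force: [0.1, 0.1, 0.2]
grip_width: 0.0856
finger_force: 0.0
```

Emit:
play_rows:
  plan:
    - [[0, 0, 0], [0, 0, 0], 1]
    - [[0, 0, 0], [0, 0, 0], 1]
    - [[0, 0, 0], [0, 0, 0], 1]
    - [[0, 0, 0], [0, 0, 0], 1]
    - [[0, 0, 0], [0, 0, 0], 1]
  newtons: 60

```text
clock: 28.18
position: [0.5353, -0.3363, 0.0207]
tool_rot: [3.141, 0.001, 1.836]
force: [-1.4, 0.6, 9.4]
grip_width: 0.0548
finger_force: 63.3
```

Emit:
play_rows:
  plan:
    - [[0, 0, -0.5], [0, 0, 0], 1]
    - [[0, 0, -0.9], [0, 0, 0], 1]
    - [[0, 0, -0.9], [0, 0, 0], 1]
    - [[0, 0, -0.9], [0, 0, 0.6], 1]
    - [[0, 0, -0.8], [0, 0, 0.6], 1]
    - [[0.5, 0, 0], [0, 0, 0], 1]
    - [[0.9, 0.1, 0], [0, 0, 0], 1]
    - [[1, 0.1, 0], [0, 0, 0], 1]
    - [[1, 0.1, 0], [0, 0, 0], 1]
    - [[1, 0.1, 0], [0, 0, 0], 1]
    - [[1, 0.1, 0], [0, 0, 0], 1]
    - [[1, 0.1, 0], [0, 0, 0], 1]
    - [[1, 0.1, 0], [0, 0, 0], 1]
    - [[1, 0.1, 0], [0, 0, 0], 1]
    - [[1, 0.1, 0], [0, 0, 0], 1]
    - [[1, 0.1, 0], [0, 0, 0], 1]
    - [[1, 0.1, 0], [0, 0, 0], 1]
    - [[1, 0.1, 0], [0, 0, 0], 1]
    - [[1, 0, 0], [0, 0, 0], 1]
    - [[1, 0, 0], [0, 0, 0], 1]

```text
clock: 30.68
position: [0.5331, 0.0267, 0.1193]
tool_rot: [-3.141, -0.0, 1.66]
force: [1.2, 0.6, -2.0]
grip_width: 0.055
finger_force: 64.7
```

Emit:
play_rows:
  plan:
    - [[1, 0, 0], [0, 0, 0], 1]
    - [[0.9, 0, 0], [0, 0, 0], 1]
    - [[0.7, 0, 0], [0, 0, 0], 1]
    - [[0.4, 0, 0], [0, 0, 0], 1]
    - [[0, 0, 0], [0, 0, 0], 1]

```text
clock: 31.3
position: [0.5275, 0.1003, 0.1195]
tool_rot: [-3.141, 0.0, 1.657]
force: [0.9, -0.9, -3.1]
grip_width: 0.0546
finger_force: 64.7
```

```bash
python3 o.py .5278 .0991 .0295 1.656; python3 - <<'E'
from h import *
for c in['side','scene','wrist']:
  f=grab_frame(c)
  if c!='wrist':save(f,c+'5')
  for r in regions_of('jaw',c):
    P,_=pts(f,cv2.erode(r['mask'].astype(np.uint8),np.ones((2,2)))>0)
    if len(P)>20 and P[:,2].max()>.08: print(c,r['p'],np.round(r['box']),rect(P),np.percentile(P,3,0).round(3),np.percentile(P,97,0).round(3))
a=cv2.imread('pics/scene5.png')[120:250,270:430]; b=cv2.imread('pics/side5.png')[200:380,220:400]
cv2.imwrite('pics/c5.png',np.hstack([cv2.resize(a,(400,325)),cv2.resize(b,(325,325))]))
E
```

```text
[0.5275 0.1003 0.1195] [-3.1415  0.      1.6575] [ 0.9 -0.9 -3.1] 0.05458060232776043 64.69208478927612 31.3
tool units [-0.05  0.01  3.6 ] rz 0.01
side 0.66 [319. 248. 352. 278.] (array([529.5,  41.5]), array([ 53.8, 162.2]), 3.0) [0.501 0.086 0.106] [0.551 0.122 0.147]
scene 0.68 [312. 165. 341. 184.] (array([531.1,  91.9]), array([32. , 56.1]), 88.7) [0.507 0.077 0.103] [0.558 0.103 0.143]
wrist 0.6 [196. 269. 219. 292.] (array([460.6,  57.5]), array([116.9,   9.6]), 58.1) [0.428 0.014 0.004] [0.487 0.109 0.152]
wrist 0.57 [253. 220. 382. 338.] (array([528.9,  99.5]), array([55.4, 41.2]), 5.1) [0.504 0.082 0.11 ] [0.554 0.121 0.145]
```

View pics/c5.png

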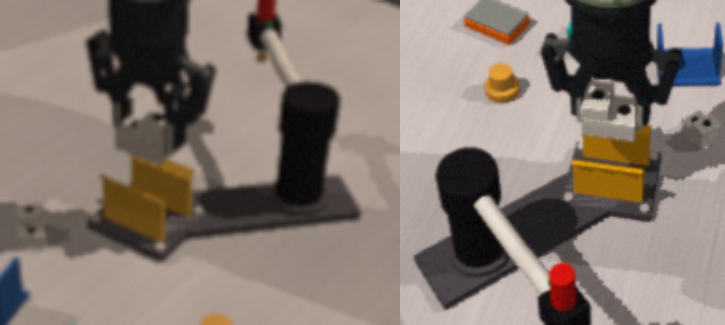

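The jaw is held level over the nest, the arm is parked, and jaw and nest agree within about 1 mm. I lower it gently.

Emit:
play_rows:
  plan:
    - [[-0.03, 0, 0], [0, 0, 0.01], 1]
    - [[0, 0, 0.4], [0, 0, 0], 1]
    - [[0, 0, 0.4], [0, 0, 0], 1]
    - [[0, 0, 0.4], [0, 0, 0], 1]
    - [[0, 0, 0.3], [0, 0, 0], 1]
    - [[0, 0, 0.3], [0, 0, 0], 1]
    - [[0, 0, 0.3], [0, 0, 0], 1]
    - [[0, 0, 0], [0, 0, 0], 1]

```text
clock: 32.6
position: [0.5274, 0.0992, 0.0665]
tool_rot: [-3.141, 0.0, 1.655]
force: [1.2, 0.3, -1.5]
grip_width: 0.0545
finger_force: 64.6
```

Bottom is now around 49 mm, inside the lips, with no lateral force. I continue down.

Emit:
play_rows:
  plan:
    - [[0, 0, 0.3], [0, 0, 0], 1]
    - [[0, 0, 0.3], [0, 0, 0], 1]
    - [[0, 0, 0.3], [0, 0, 0], 1]
    - [[0, 0, 0.2], [0, 0, 0], 1]
    - [[0, 0, 0.15], [0, 0, 0], 1]
    - [[0, 0, 0], [0, 0, 0], 1]

```text
clock: 33.35
position: [0.5276, 0.0992, 0.0356]
tool_rot: [-3.141, 0.0, 1.655]
force: [0.2, -0.2, -1.6]
grip_width: 0.055
finger_force: 64.6
```

Emit:
play_rows:
  plan:
    - [[0, 0, 0.1], [0, 0, 0], 1]
    - [[0, 0, 0.08], [0, 0, 0], 1]
    - [[0, 0, 0.04], [0, 0, 0], 1]
    - [[0, 0, 0], [0, 0, 0], 1]

```text
clock: 33.85
position: [0.5277, 0.0992, 0.0303]
tool_rot: [-3.141, -0.0, 1.655]
force: [-0.1, -0.1, -1.5]
grip_width: 0.055
finger_force: 64.6
```

Emit:
play_rows:
  plan:
    - [[0, 0, 0.05], [0, 0, 0], 1]
    - [[0, 0, 0], [0, 0, 0], 1]

```text
clock: 34.1
position: [0.5278, 0.0993, 0.0296]
tool_rot: [3.141, 0.0, 1.655]
force: [-3.8, -0.5, 11.8]
grip_width: 0.0548
finger_force: 66.9
```

Contact with the floor. I release, retreat and check.

Emit:
play_rows:
  plan:
    - [[0, 0, 0], [0, 0, 0], 0.2]
    - [[0, 0, 0], [0, 0, 0], -0.3]
    - [[0, 0, 0], [0, 0, 0], -1]
    - [[0, 0, 0], [0, 0, 0], -1]
    - [[0, 0, 0], [0, 0, 0], -1]
    - [[0, 0, -0.4], [0, 0, 0], -1]
    - [[0, 0, -0.8], [0, 0, 0], -1]
    - [[0, 0, -1], [0, 0, 0], -1]
    - [[0, 0, -1], [0, 0, 0], -1]
    - [[0, 0, -1], [0, 0, 0], -1]
    - [[0, 0, -1], [0, 0, 0], -1]
    - [[-1, 0, -1], [0, 0, 0], -1]
    - [[-1, 0, -1], [0, 0, 0], -1]
    - [[-1, 0, 0], [0, 0, 0], -1]
    - [[0, 0, 0], [0, 0, 0], -1]

```text
clock: 35.98
position: [0.5341, 0.0225, 0.2098]
tool_rot: [3.141, 0.001, 1.652]
force: [-0.1, 1.3, 0.6]
grip_width: 0.0852
finger_force: 0.0
```

```bash
python3 m.py w6 jaw insert_case bush chuck_key; python3 g.py; python3 - <<'E'
from h import *
for c in ['scene','side']:
    f=grab_frame(c)
    for th in ['chuck_key','insert_case','bush']:
        for r in regions_of(th,c)[:1]:
            P,_=pts(f,r['mask']); print(c,th,np.percentile(P,2,0).round(3),np.percentile(P,98,0).round(3))
E
```

```text
cam [0.5294 0.0953 0.3385]
axis [ 0.02 -0.28 -0.96] pos [0.5339 0.0239 0.2096]
jaw 0.9 [213. 175. 260. 214.] (array([445.5,   3.9]), array([27.9, 36.3]), 47.8) z [0.0082 0.0189 0.0316] [148. 143. 136.]
   lvl 417 (array([438.5,  10.1]), array([27.1, 17.8]), 48.3) 0.0303
jaw 0.85 [351. 270. 392. 320.] (array([ 617.4, -118.5]), array([38.6, 55.8]), 1.8) z [0.0073 0.0356 0.0434] [ 60. 106. 100.]
   lvl 693 (array([ 617. , -105.3]), array([38.2, 29.1]), 1.1) 0.042
   lvl 451 (array([ 617.5, -118.5]), array([38.6, 55.5]), 1.4) 0.0243
jaw 0.75 [286.  94. 345. 138.] (array([529. ,  98.9]), array([54. , 37.6]), 4.6) z [0.0351 0.0532 0.0557] [134. 129. 122.]
   lvl 1415 (array([529.1,  98.9]), array([53.8, 37.6]), 4.6) 0.0542
jaw 0.51 [424. 196. 465. 234.] (array([692. ,  -1.6]), array([39.3, 34.1]), 62.3) z [0.008  0.0291 0.0371] [135. 107.  66.]
   lvl 141 (array([6.881e+02, 2.000e-01]), array([29.7, 15.7]), 60.8) 0.0266
insert_case 0.82 [445. 273. 496. 308.] (array([ 747.8, -101.6]), array([19. , 69.5]), 71.9) z [0.0081 0.0214 0.0232] [115.  98.  84.]
bush 0.93 [425. 198. 468. 233.] (array
[... 854 characters left out ...]
type(float).reshape(-1,1,2),f['camera_matrix'],np.array(f['distortion'])).reshape(-1,2)
      ~~~~~~~~~~~~~~~~~~~^^^^^^^^^^^^^^^^^^^^^^^^^^^^^^^^^^^^^^^^^^^^^^^^^^^^^^^^^^^^^^^^^^^^^^^^^^^^^^^^^^^^^^^^^^^^^^
cv2.error: OpenCV(4.12.0) /io/opencv/modules/calib3d/src/undistort.dispatch.cpp:347: error: (-215:Assertion failed) CV_IS_MAT(_src) && CV_IS_MAT(_dst) && (_src->rows == 1 || _src->cols == 1) && (_dst->rows == 1 || _dst->cols == 1) && _src->cols + _src->rows - 1 == _dst->rows + _dst->cols - 1 && (CV_MAT_TYPE(_src->type) == CV_32FC2 || CV_MAT_TYPE(_src->type) == CV_64FC2) && (CV_MAT_TYPE(_dst->type) == CV_32FC2 || CV_MAT_TYPE(_dst->type) == CV_64FC2) in function 'cvUndistortPointsInternal'
```

View pics/w6.png

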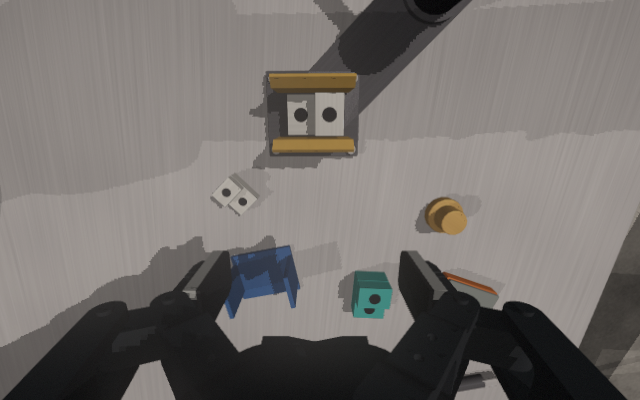

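The jaw sits flat in the nest at pixel (316,115). Its top is at 54 mm, it is centred within about 1 mm, and the bystanders have not moved.

```bash
python3 -c "from workcell import bot;print(bot.job_done())"
```

```text
the job is handed in; nothing more can be done
None
```

I handed the job in at about 36 s of the 67 s allowed, but the hand-in returned no verdict: my last measurements show the setter arm against its parked stop (about 1.55 rad), the jaw first set free on the mat and now flat in the nest within about 1 mm of centre, and the three bystanders where they were.

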